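# Uncouple the trailer coupler from its ball and hold it up

## Robot

A 6-joint arm with a two-finger parallel gripper is mounted at the origin on the work surface; the furniture and walls round the work are solid. World frame = base frame: x ahead of the robot, y to its left, z up, the work surface at z = 0. Lengths are in m, angles in rad, forces in N, time in s.
With the tool pointing down it reaches from about 0.4 to 0.825 m from the base axis. Payload 7 kg.
Tool frame: the origin (TCP) lies between the finger pads; the fingertips stand 17 mm ahead of it and the grasp point (between the pads) lies 2 mm behind it; x points along the fingers, z is the direction in which the jaws open and shut, and the axes are right-handed (so a half turn about x gives the same grasp; the last joint's range is limited). The gripper opens to 88 mm and grips with 3 to 60 N. Pads are 19 mm wide; open, the fingers measure 130 mm over their backs; the gripper's body (78 mm by 193 mm) begins 47 mm behind the grasp point.
Start: joints at [1.447, 0.359, 0.012, 0, -1.224, -0.288], TCP at [0.27, 0.619, 0.212] pointing down, gripper open.
Joint ranges: [-3.07, 3.07], [-1.43, 2.12], [-1.02, 1.25], [-3.03, 1.67], [-3.05, -0], [-3.03, 3.03]. Speed limits (rad/s): [2.39, 2.39, 3.01, 3.14, 3.14, 3.14].

## Interface

Orientations are given as [roll, pitch, yaw] about the fixed x, y, z axes, in that order (R = Rz(yaw) Ry(pitch) Rx(roll)).
In Python, from station import * gives the robot as it stands.
- The arm moves only by the tool step_arm, never from a script. Its argument "deltas" is a list of rows, each a list of 5 numbers: the shift along the tool's x, y, z in cm, then the turn about the tool's x in degrees, then the closure, from 0 (fully open) to 1 (shut). In form: [[dx, dy, dz, roll, fingers], ...]. A call has exactly 10 rows; each row is the pose to reach, as a shift and turn from the pose commanded when the call began, along the tool's axes at that moment; what a row does not reach only later rows make up. A row lasts 1/12 s, in which the tool goes at most 41.7 mm and 7.16 degrees, less where a joint would pass 70% of its speed; a pose out of reach is approached as far as the arm can. A call with a gripper value outside its range is refused whole. The fingers move at their own pace and stop on an object; "squeeze" is the grip in N (left out, the last holds). Time passes only in rows, so rows that repeat a pose let the fingers close, or fill a call up. It gives the time, the measured TCP pose, the force and the opening at its end, in the units of the state.
- get_state(): the state, without advancing time (a new reading comes with each control period).
- grab_frame(name): name is "scene" or "top" or "wrist"; returns a dict with "pixels" (480x640x3 uint8, red, green, blue), "range_z" (480x640 float32, m along the optical axis (not along the pixel's ray), 0 where there is no reading), "fx", "fy", "cx", "cy" (pixels), "k1" (the pictures are not rectified: a ray, as slopes to the right and down, at radius r is drawn at 1 + k1 r^2 times it, then the intrinsics apply), "view" (4x4, takes a point from world to camera coordinates); the wrist camera has in their place "hand_eye" (4x4, takes a point from camera to tool coordinates, whose origin is the TCP and whose axes are the tool frame's). Camera axes: x right, y down, z forward; pixel columns grow to the right and rows downward; lengths in m; the calibration is good to about 2 mm. A picture is of the moment at which its call begins: read the wrist's pose just before it.
- job_done(): hands the job in, once; it reports no verdict.
Trained networks look in the newest picture that a camera, given by its name, has taken for a name from the list of things; names that differ only in an ending like _2 or _b are one class to them, and where a whole thing is asked for, a point or a joint stands for the part that bears it (a point fixed in the world has none). Each returns a list of dicts, best first, with "conf" (0 to 1); they miss things now and then, are a little off and sometimes report something else, mostly with a low value. They report only what shows in the picture. A call takes as long as a camera call.
- boxes_of(thing, camera): "extent" ([left, top, right, bottom] in pixels, round what is visible of it).
- masks_of(thing, camera): "mask" (480x640 bool, what is visible of it) and "extent" ([left, top, right, bottom] in pixels, round what is visible of it).
The state is a dict: "t": time; "q": joint angles; "qd": joint speeds; "joint_efforts": joint torques, N m; "eef_pos": TCP position; "ee_rot": TCP orientation; "force": force on the tool from outside, world axes, zero at the start; "moment": the same for the moment, N m; "width": finger opening in m.
Only numpy, scipy, OpenCV 4.12 (cv2) and the standard library are available. Lean on these libraries where they do the work, as an engineer would, in place of code of your own. Each camera call takes 0.05 s, during which the arm holds its last target.

## Task

The trailer coupler on the bench rig is locked onto its ball. Draw the red-knobbed safety pin straight up out of the latch bracket and put it in the round steel parts dish; then take the yellow upright latch handle, pull it sideways away from the coupler against its spring and, keeping hold of it, swing the tongue up on its pivot bolt, off the ball. Finish still holding it up, with the coupler's lower edge a good 3 cm above the top of the ball - do not let go or set it down - and leave the blue tin, tape measure and oil can where they are.

Things in the scene. Friction and masses are not known exactly. Their poses are not given: they have to be found in the camera images.
- hitch_rig: Bench rig, bolted down: grey base plate 100 x 345 x 10 mm with a 50 mm hitch ball (centre 70, top 95 mm above the bench). Origin on the bench under the ball, z up. The blue tongue runs from the ball along the rig's -y to a pivot bolt (along the rig's x, 240 mm from the ball, 66 mm high). Latch handle and safety pin stand on the rig's -x side; the latch pulls out towards the rig's -x.
- tongue: Blue 40 mm square-tube tongue (top 86 mm high) with the bare-metal coupler head (63 mm across, top 102 mm) on its end; about 0.9 kg with the latch, 5 to 6 N to lift by the handle. Origin on the pivot bolt, axes as the rig's when seated; it swings up about its x axis, to 0.6 rad. With the latch shut it rises only 1 mm; let go, it falls.
- coupler_mouth (a point): Centre of the coupler head's lower edge: 55 mm above the bench when seated on the ball, right over the rig's origin. The ball's top is at 95 mm.
- latch_grip (a point): Grasp point on the yellow upright latch grip: 16 mm thick along the rig's x, 30 mm wide along y, 48 mm tall, top 120 mm and this point 100 mm above the bench, 71 mm from the ball centre towards the rig's -x. Take it from above, fingers closing along the rig's x: 32 mm is free between it and the coupler head. The spring housing below is 73 mm high.
- latch (a joint): Travel of the latch (m): 0 shut, 0.020 fully pulled out; the jaw is clear of the ball from about 0.010. The spring pushes it shut with 4 N at 0 and 11 N at 0.020. With the safety pin in it moves no more than about 3 mm.
- pin_knob (a point): Centre of the safety pin's red upright knob, 20 mm across, 39 mm tall; at the start 105 mm above the bench, 48 mm to the rig's -x and 55 mm to its -y from the ball. Pin 99 mm long, 70 g, foot 79 mm below this point; its 9 mm shank goes 34 mm down the bracket with 1.5 mm play: raise it 40 mm to free it. Beside it: latch grip 30 mm off along y, tube 18 mm off along x (bolt 99 mm high).
- parts_dish: Round open steel dish stuck to the bench by its magnet: 150 mm across the rim, 32 mm high, inner floor 8 mm above the bench, 110 mm across the floor. Origin at the centre of its underside.
- tape_measure: Yellow and grey tape measure standing on the bench, 47 x 96 x 69 mm; bystander.
- oil_can: Green oil can with a spout, 66 x 95 x 172 mm, standing left of the rig; bystander.
- tip_tin: Blue flat hinged tin, shut, 78 x 113 x 32 mm; bystander. It and the dish swap places from start to start.
- pin_middle (a point): Point on the safety pin's axis 45 mm above its foot (34 mm below the knob's centre), near the pin's middle.

How it is judged:
By the outcome, as a careful person would: the job done as asked, in the order asked, and still so for the second after the job is handed in, while the arm keeps its last pose, push and grip.
It also fails if it takes over 51 s, if anything falls off the work surface, if the arm or the gripper's body presses on something with over 40 N, if the wrist force passes 120 N, or if a joint passes its speed limit or range.

## Working session

There is one attempt and no reset: what is moved stays moved. The work goes in short steps, Python scripts to look and compute and a tool call to move; the robot and the scene stay as the last step left them, time stands still between calls to the robot, and variables do not carry over. Pictures are saved under pics/ and viewed, and the job is handed in when it is done.

Besides the shell and the picture viewer there is one more tool, called after "Call:" as name([rows], argument=value, ...), one row to a line, values as JSON. step_arm: Moves the arm, as the interface text tells. Its arguments: {"type":"object","properties":{"deltas":{"type":"array"},"squeeze":{"type":"number"}},"required":["deltas"]}

```bash
ls; mkdir -p pics; cat > h.py <<'E'
from station import *
import numpy as np, cv2
from scipy.spatial.transform import Rotation as Ro
def save(f,n): cv2.imwrite('pics/'+n,f['pixels'][:,:,::-1])
def pose():
    s=get_state(); T=np.eye(4); T[:3,:3]=Ro.from_euler('xyz',s['ee_rot']).as_matrix(); T[:3,3]=s['eef_pos']; return s,T
def cloud(f,T=None):
    # world points for all pixels
    v,u=np.mgrid[0:480,0:640].astype(np.float64)
    K=np.array([[f['fx'],0,f['cx']],[0,f['fy'],f['cy']],[0,0,1]])
    p=cv2.undistortPoints(np.stack([u.ravel(),v.ravel()],1).reshape(-1,1,2),K,np.array([f['k1'],0,0,0.])).reshape(480,640,2)
    z=f['range_z']; P=np.dstack([p[...,0]*z,p[...,1]*z,z,np.ones_like(z)])
    M=np.linalg.inv(f['view']) if 'view' in f else T@f['hand_eye']
    W=P@M.T; W=W[...,:3].copy(); W[z<=0]=np.nan; return W
E
python3 - <<'E'
from h import *
s,T=pose(); print(s); print(T)
for n in ('scene','top','wrist'):
    f=grab_frame(n); save(f,n+'0.png'); np.savez('f_%s0.npz'%n,**f)
    for t in ('hitch_rig','tongue','latch_grip','pin_knob','parts_dish','tape_measure','oil_can','tip_tin'):
        print(n,t,[(round(b['conf'],2),np.round(b['extent']).tolist()) for b in boxes_of(t,n)[:2]])
E
```

```text
pics
{'t': 0.0, 'q': array([ 1.44709745e+00,  3.59403351e-01,  1.10669780e-02, -3.03526001e-04,
       -1.22409525e+00, -2.88115979e-01]), 'qd': array([-0.00212421, -0.0008541 ,  0.00068729,  0.00075276, -0.0003788 ,
       -0.00115775]), 'joint_efforts': array([ 1.03595576e-03, -5.82718062e+01,  2.93056369e+01,  6.99696064e+00,
        6.87127031e-03, -1.67577477e-04]), 'eef_pos': array([0.27001402, 0.61809532, 0.21132399]), 'ee_rot': array([ 0.11539382,  1.56913632, -1.86732073]), 'force': array([ 0.59660715,  0.07596584, -0.2362701 ]), 'moment': array([-0.00191058, -0.04742922,  0.01735111]), 'width': 0.08758599576793943}
[[-4.85051328e-04  9.16354560e-01 -4.00367438e-01  2.70014016e-01]
 [-1.58756229e-03 -4.00367686e-01 -9.16353205e-01  6.18095320e-01]
 [-9.99998622e-01  1.91129907e-04  1.64896882e-03  2.11323991e-01]
 [ 0.00000000e+00  0.00000000e+00  0.00000000e+00  1.00000000e+00]]
scene hitch_rig [(0.84, [314.0, 208.0, 428.0, 313.0])]
scene tongue [(0.79, [312.0, 208.0, 418.0, 290.0]), (0.52, [261.0, 295.0, 317.0, 347.0])]
scene latch_grip [(0.86, [311.0, 219.0, 344.0, 254.0]
[... 295 characters left out ...]
])]
scene tip_tin [(0.81, [260.0, 297.0, 314.0, 346.0])]
top hitch_rig [(0.7, [284.0, 174.0, 417.0, 219.0]), (0.35, [295.0, 205.0, 321.0, 222.0])]
top tongue [(0.7, [293.0, 178.0, 415.0, 224.0]), (0.63, [339.0, 274.0, 392.0, 320.0])]
top latch_grip [(0.58, [299.0, 204.0, 323.0, 220.0])]
top pin_knob [(0.67, [293.0, 181.0, 412.0, 220.0])]
top parts_dish [(0.65, [300.0, 205.0, 324.0, 220.0])]
top tape_measure [(0.83, [418.0, 254.0, 448.0, 298.0])]
top oil_can [(0.56, [182.0, 197.0, 213.0, 226.0])]
top tip_tin [(0.91, [338.0, 273.0, 391.0, 322.0])]
wrist hitch_rig []
wrist tongue []
wrist latch_grip []
wrist pin_knob []
wrist parts_dish []
wrist tape_measure []
wrist oil_can []
wrist tip_tin []
```

View pics/scene0.png

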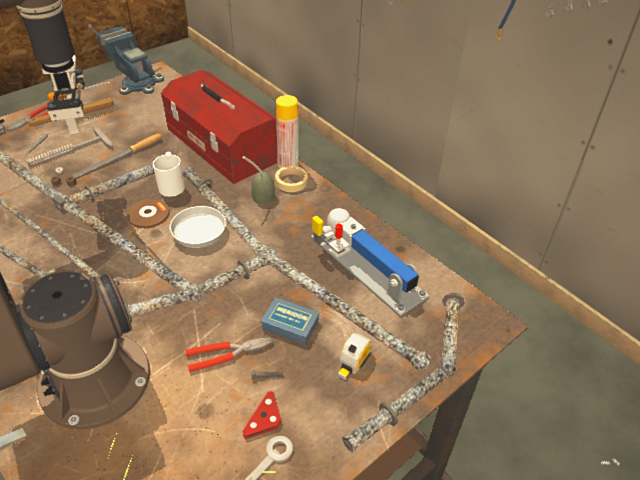

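View pics/top0.png

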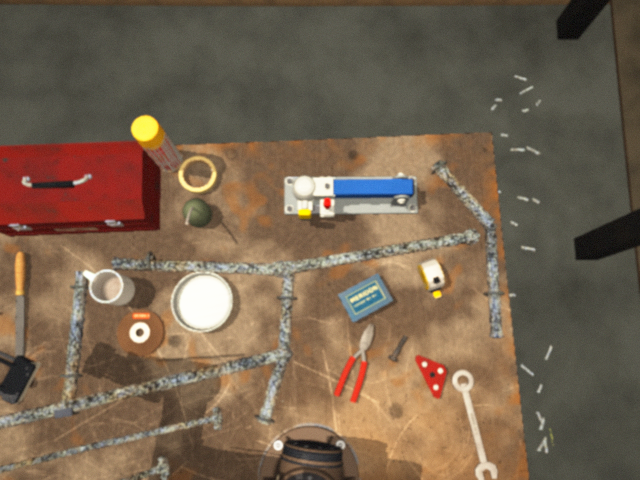

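View pics/wrist0.png

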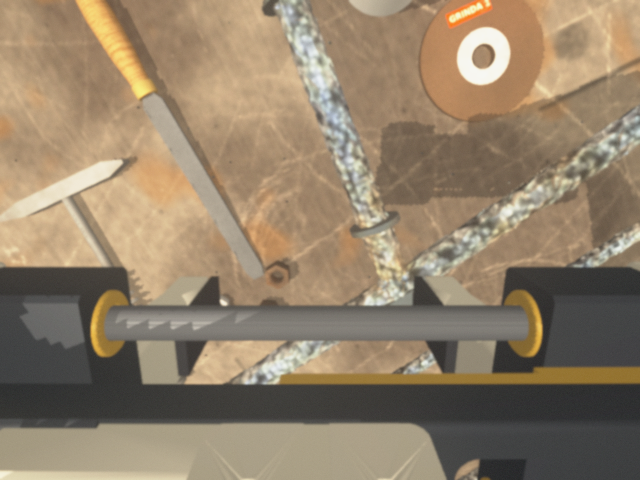

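The scene view shows the yellow grip at about (318,226), the red knob at (339,231) and the dish at (198,229). In the top view they are at (305,212), (327,203) and (203,302), with the tongue running to the right along world -y. The wrist camera can't see the rig yet. Next I'll measure positions.

```bash
python3 - <<'E'
from h import *
for n in ('scene','top'):
    f=dict(np.load('f_%s0.npz'%n)); f={k:(v if v.ndim else float(v)) for k,v in f.items()}
    W=cloud(f); hsv=cv2.cvtColor(f['pixels'],cv2.COLOR_RGB2HSV); H,S,V=cv2.split(hsv)
    reg=(W[...,0]>.4)&(W[...,2]>.03)&(W[...,2]<.2)
    if n=='scene': box=np.zeros_like(reg); box[200:320,300:440]=1
    else: box=np.zeros_like(reg); box[170:225,280:425]=1
    def st(nm,m):
        P=W[m]; print(n,nm,len(P),'med',np.nanmedian(P,0).round(4),'min',np.nanpercentile(P,3,0).round(4),'max',np.nanpercentile(P,97,0).round(4))
    st('red',reg&box&((H<6)|(H>174))&(S>170)&(V>90))
    st('yel',reg&box&(H>20)&(H<32)&(S>150))
    bl=reg&box&(H>100)&(H<120)&(S>120)&(W[...,2]>.078); st('blue',bl)
    P=W[bl][:,:2]; P=P[~np.isnan(P).any(1)]
    print(' minrect',cv2.minAreaRect(P.astype(np.float32)), 'center table z',np.nanmedian(W[330:340,280:300,2]) if n=='top' else '')
    d=np.zeros_like(reg); 
    if n=='top': d[265:340,165:240]=1
    else: d[200:255,165:232]=1
    rim=d&(W[...,2]>.022)&(W[...,2]<.05); st('dish',rim)
    P=W[rim][:,:2]; print(' circ',cv2.minEnclosingCircle(P.astype(np.float32)))
E
```

```text
scene red 86 med [ 0.6374 -0.0506  0.1105] min [ 0.632  -0.0555  0.0891] max [ 0.6473 -0.0401  0.1256]
scene yel 176 med [0.6139 0.0033 0.1025] min [ 0.6094 -0.0052  0.075 ] max [0.6253 0.0211 0.1204]
scene blue 995 med [ 0.688  -0.1627  0.0843] min [ 0.67   -0.2526  0.0795] max [ 0.7081 -0.0666  0.0889]
 minrect ((0.6890287399291992, -0.15805095434188843), (0.04450150951743126, 0.2014390379190445), 0.7861465811729431) center table z 
scene dish 629 med [0.4751 0.277  0.0301] min [0.3463 0.193  0.0225] max [0.5072 0.3361 0.0416]
 circ ((0.4312383234500885, 0.2648543417453766), 0.09351979941129684)
top red 50 med [ 0.6407 -0.0446  0.1238] min [ 0.6335 -0.0495  0.1059] max [ 0.6521 -0.0375  0.1301]
top yel 111 med [0.6149 0.0104 0.1168] min [ 0.6117 -0.0038  0.0818] max [0.6254 0.0226 0.1246]
top blue 1205 med [ 0.6897 -0.1588  0.0865] min [ 0.6719 -0.2504  0.0804] max [ 0.7079 -0.0674  0.0923]
 minrect ((0.6905834674835205, -0.15906433761119843), (0.19328859448432922, 0.04177582636475563), 89.59722900390625) center table z 0.03279034892808674
top dish 1021 med [0.4881 0.2705 0.0349] min [0.3465 0.1815 0.0236] max [0.503  0.3475 0.0454]
 circ ((0.4476415812969208, 0.2649666965007782), 0.10651960968971252)
```

```bash
python3 - <<'E'
from h import *
f=dict(np.load('f_top0.npz')); 
im=f['pixels'][165:230,275:430,::-1]; cv2.imwrite('pics/topc.png',cv2.resize(im,None,fx=5,fy=5,interpolation=cv2.INTER_CUBIC))
f=dict(np.load('f_scene0.npz')); 
im=f['pixels'][200:320,300:440,::-1]; cv2.imwrite('pics/scc.png',cv2.resize(im,None,fx=5,fy=5,interpolation=cv2.INTER_CUBIC))
E
```

```text
(no output)
```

View pics/topc.png

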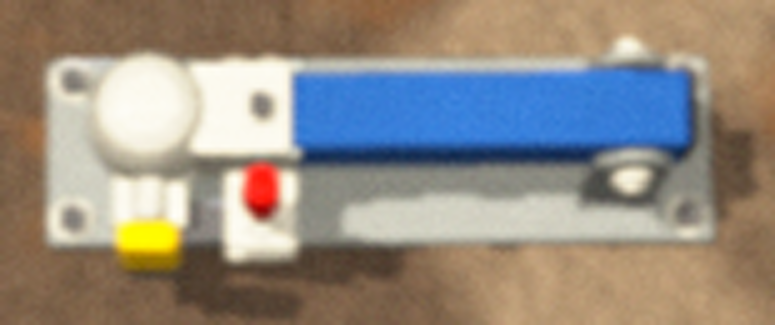

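View pics/scc.png

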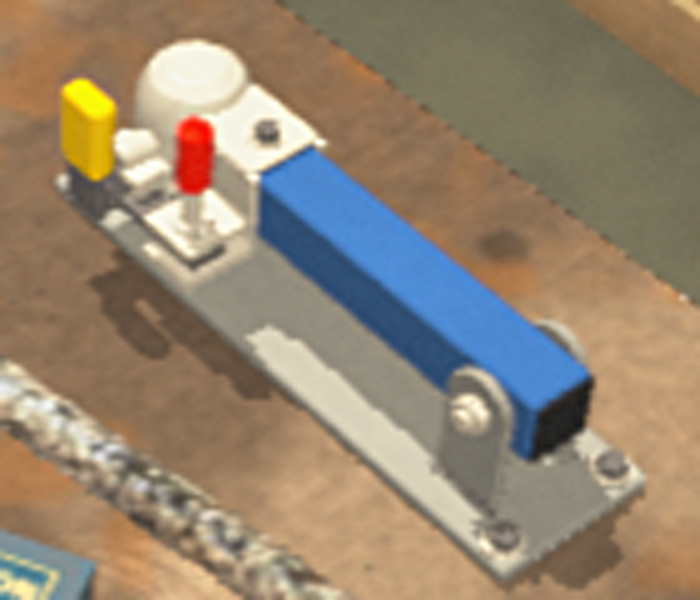

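```bash
python3 - <<'E'
from h import *
f=dict(np.load('f_wrist0.npz')); print(f['hand_eye'].round(3), f['fx'],f['fy'])
for n in ('top','scene'):
    f=dict(np.load('f_%s0.npz'%n)); f={k:(v if v.ndim else float(v)) for k,v in f.items()}
    W=cloud(f)
    ok=(np.hypot(W[...,0]-.43,W[...,1]-.267)<.1)&(W[...,2]>.025)&(W[...,2]<.045)
    P=W[ok][:,:2]
    from scipy.optimize import least_squares
    # rim: fit with robust, fixed r ~.073
    r=least_squares(lambda c:np.hypot(P[:,0]-c[0],P[:,1]-c[1])-.073,[.43,.267],loss='soft_l1',f_scale=.003); print(n,len(P),r.x, P.min(0),P.max(0))
    hsv=cv2.cvtColor(f['pixels'],cv2.COLOR_RGB2HSV)
    m=(hsv[...,1]<60)&(np.hypot(W[...,0]-.43,W[...,1]-.267)<.12)&(hsv[...,2]>130)&(W[...,2]<.05)
    k=max(cv2.findContours(m.astype(np.uint8),0,2)[0],key=cv2.contourArea)
    e=cv2.fitEllipse(k); print(e, W[int(e[0][1]),int(e[0][0])])
    print('oil', [np.nanmax(W[...,2][(np.abs(W[...,0]-.62)<.08)&(np.abs(W[...,1]-.26)<.06)])])
E
```

```text
[[ 0.001 -0.258  0.966 -0.172]
 [ 0.001 -0.966 -0.258  0.069]
 [ 1.     0.001 -0.    -0.   ]
 [ 0.     0.     0.     1.   ]] 373.5747047070443 373.5747047070443
top 986 [0.42917094 0.26490503] [0.34138902 0.18476017] [0.5176179  0.34487422]
((204.55685424804688, 295.49005126953125), (62.2824592590332, 77.43897247314453), 42.15449905395508) [0.43162684 0.26425456 0.00992392]
oil [np.float64(0.17740134602230428)]
scene 654 [0.42590271 0.26177869] [0.34102768 0.18242066] [0.51688336 0.3441613 ]
((202.52589416503906, 225.0422821044922), (41.10847854614258, 67.04826354980469), 83.61003875732422) [0.43177062 0.27664318 0.00769099]
oil [np.float64(0.1711522338841439)]
```

Call:
step_arm([
  [-1, 2.8, 2.1, 3, 0],
  [-2, 5.7, 4.3, 7, 0],
  [-3, 8.5, 6.4, 10, 0],
  [-4, 11.4, 8.5, 14, 0],
  [-5, 14.2, 10.6, 17, 0],
  [-6, 17, 12.8, 20, 0],
  [-7, 19.9, 14.9, 24, 0],
  [-8, 22.7, 17, 27, 0],
  [-9, 25.6, 19.2, 30, 0],
  [-9, 28.4, 21.3, 33, 0],
], squeeze=20)

```text
t: 2.18
eef_pos: [0.4465, 0.3085, 0.3049]
ee_rot: [-2.985, 1.567, 0.738]
force: [0.3, 1.3, 0.7]
width: 0.0873
```

Call:
step_arm([
  [0, 3.7, 0.5, 4, 0],
  [0, 7.5, 1, 8, 0],
  [0, 11.3, 1.5, 12, 0],
  [0, 15, 2, 16, 0],
  [0, 18.7, 2.5, 20, 0],
  [0, 22.5, 3, 24, 0],
  [0, 26.2, 3.5, 28, 0],
  [0, 30, 4, 31, 0],
  [0, 33, 4.4, 33.4, 0],
  [0, 35, 4.7, 33.4, 0],
])

```text
t: 3.02
eef_pos: [0.5994, -0.0112, 0.3021]
ee_rot: [1.285, 1.57, -1.861]
force: [-0.3, 0.2, -0.9]
width: 0.0875
```

```bash
cat > look.py <<'E'
import sys
from h import *
n=sys.argv[1]
s,T=pose(); print(s['t'],s['eef_pos'].round(4),s['q'].round(3),s['width'],s['force'].round(1)); print(T[:3,:3].round(3))
f=grab_frame('wrist'); save(f,n+'.png'); W=cloud(f,T); np.save(n+'.npy',W)
H,S,V=cv2.split(cv2.cvtColor(f['pixels'],cv2.COLOR_RGB2HSV))
reg=(W[...,2]>.0)&(W[...,2]<.26)&(W[...,0]>.35)
def st(nm,m):
    P=W[m]; 
    if len(P)<5: return
    v,u=np.nonzero(m); print(nm,len(P),'px',int(np.median(u)),int(np.median(v)),'med',np.nanmedian(P,0).round(4),'min',np.nanpercentile(P,3,0).round(4),'max',np.nanpercentile(P,97,0).round(4))
st('red',reg&((H<6)|(H>174))&(S>170)&(V>80)); 
y=reg&(H>20)&(H<32)&(S>150)&(W[...,2]>.075); st('yel',y); st('yeltop',y&(W[...,2]>.115))
r=reg&((H<6)|(H>174))&(S>150)&(V>80)&(W[...,2]>.119); st('redtop',r)
b=reg&(H>100)&(H<120)&(S>120)&(W[...,2]>.08); st('blue',b)
if b.sum()>500: print(cv2.minAreaRect(W[b][:,:2].astype(np.float32)))
E
python3 look.py w1
```

```text
3.0167 [ 0.5994 -0.0112  0.3021] [ 0.307  0.191 -0.015  0.    -1.365 -0.312] 0.08754468436186713 [-0.3  0.2 -0.9]
[[-0.    -0.004 -1.   ]
 [-0.    -1.     0.004]
 [-1.     0.     0.   ]]
red 238 px 270 178 med [ 0.6412 -0.0448  0.1239] min [ 0.6342 -0.0513  0.1208] max [ 0.6488 -0.0376  0.1254]
yel 542 px 296 231 med [0.6185 0.0082 0.118 ] min [ 0.6118 -0.0035  0.0818] max [0.6263 0.0236 0.1204]
yeltop 415 px 295 234 med [0.6194 0.0108 0.1186] min [ 0.6126 -0.0022  0.1159] max [0.6264 0.0237 0.1204]
redtop 284 px 270 179 med [ 0.6415 -0.044   0.1239] min [ 0.6342 -0.0519  0.1207] max [ 0.649  -0.036   0.1254]
blue 6339 px 221 76 med [ 0.6898 -0.139   0.085 ] min [ 0.672  -0.2011  0.083 ] max [ 0.708  -0.0654  0.0867]
((0.6900427341461182, -0.13238951563835144), (0.03921426832675934, 0.14562758803367615), 0.6915660500526428)
```

View pics/w1.png

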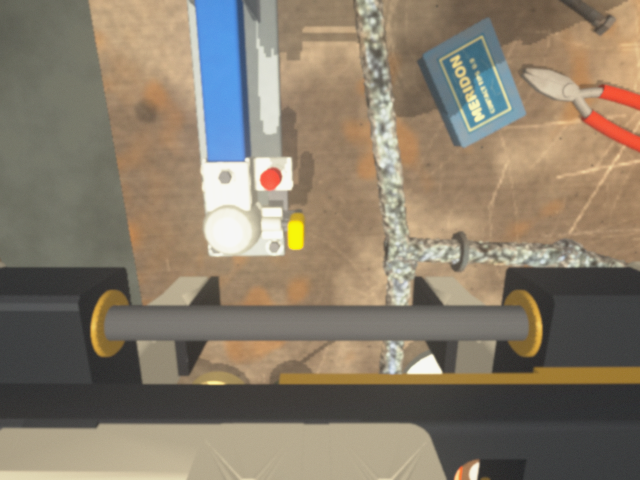

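The wrist view shows the knob at pixel (270,178), which is world (0.6415,-0.044), and the grip at (296,231), which is (0.619,0.011). The offset between them matches the given 23/55 mm, and the rig yaw is about 0. I'll go over the knob.

Call:
step_arm([
  [1, 1.5, -2, 0, 0.45],
  [2, 3.3, -4.2, 0, 0.45],
  [5, 3.3, -4.2, 0, 0.45],
  [8.5, 3.3, -4.2, 0, 0.45],
  [11, 3.3, -4.2, 0, 0.45],
  [13, 3.3, -4.2, 0, 0.45],
  [14.5, 3.3, -4.2, 0, 0.45],
  [15, 3.3, -4.2, 0, 0.45],
  [15, 3.3, -4.2, 0, 0.45],
  [15, 3.3, -4.2, 0, 0.45],
])

```text
t: 3.9
eef_pos: [0.6411, -0.0414, 0.153]
ee_rot: [2.83, 1.57, -0.311]
force: [0.5, -0.2, 0.5]
width: 0.0483
```

```bash
python3 look.py w2
```

```text
3.9 [ 0.6411 -0.0414  0.153 ] [ 0.239  0.347 -0.146  0.    -1.077 -0.239] 0.04834852349022405 [ 0.5 -0.2  0.5]
[[ 0.001  0.    -1.   ]
 [-0.    -1.    -0.   ]
 [-1.     0.    -0.001]]
red 203 px 322 258 med [ 0.6373 -0.0451  0.1238] min [ 0.6344 -0.0508  0.1222] max [ 0.6401 -0.0375  0.1254]
yel 966 px 348 342 med [0.6202 0.0093 0.119 ] min [ 0.6129 -0.0743  0.0802] max [0.6684 0.0234 0.2542]
yeltop 746 px 349 346 med [0.6202 0.0129 0.1196] min [ 0.6128 -0.0744  0.1161] max [0.6684 0.0237 0.2543]
redtop 786 px 313 258 med [ 0.6423 -0.0449  0.124 ] min [ 0.6349 -0.0525  0.1207] max [ 0.6502 -0.0365  0.1253]
blue 13475 px 234 102 med [ 0.6903 -0.1316  0.0851] min [ 0.6724 -0.1837  0.0832] max [ 0.7082 -0.0666  0.0865]
((0.6903033256530762, -0.123188316822052), (0.039135124534368515, 0.12833094596862793), 0.5347813963890076)
```

View pics/w2.png

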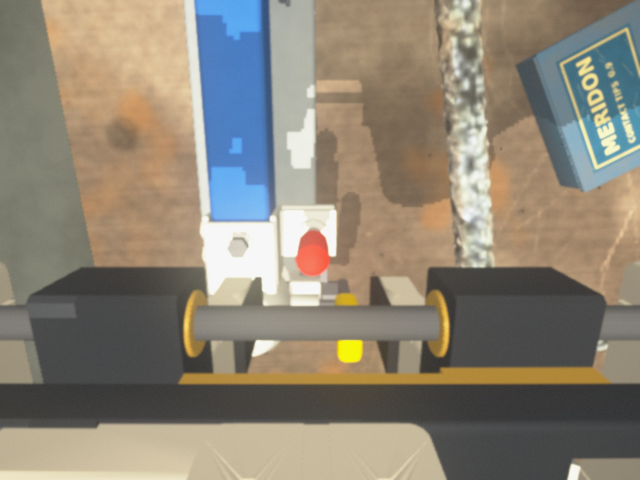

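Call:
step_arm([
  [0, 0.3, -0.1, 0, 0.45],
  [1.2, 0.3, -0.1, 0, 0.45],
  [2.4, 0.3, -0.1, 0, 0.45],
  [3.4, 0.3, -0.1, 0, 0.45],
  [3.4, 0.3, -0.1, 0, 0.45],
  [3.4, 0.3, -0.1, 0, 0.6],
  [3.4, 0.3, -0.1, 0, 1],
  [3.4, 0.3, -0.1, 0, 1],
  [3.4, 0.3, -0.1, 0, 1],
  [3.4, 0.3, -0.1, 0, 1],
], squeeze=15)

```text
t: 4.78
eef_pos: [0.6419, -0.0443, 0.1187]
ee_rot: [-2.99, 1.57, 0.151]
force: [-0.4, -0.2, -0.2]
width: 0.0202
```

Call:
step_arm([
  [-0.5, 0, 0, 0, 1],
  [-1.2, 0, 0, 0, 1],
  [-2.2, 0, 0, 0, 1],
  [-3.4, 0, 0, 0, 1],
  [-4.6, 0, 0, 0, 1],
  [-6, 0, 0, 0, 1],
  [-8, 0, 0, 0, 1],
  [-10, 0, 0, 0, 1],
  [-11.5, 0, 0, 0, 1],
  [-12, 0, 0, 0, 1],
])

```text
t: 5.62
eef_pos: [0.643, -0.0444, 0.2427]
ee_rot: [-3.08, 1.565, 0.062]
force: [0.4, 0.7, 0.4]
width: 0.0005
```

```bash
python3 look.py w3
```

```text
5.6167 [ 0.643  -0.0444  0.2427] [ 2.340e-01  2.890e-01 -1.900e-02  1.000e-03 -1.257e+00 -2.340e-01] 0.00046068751181262244 [0.4 0.7 0.4]
[[ 0.006  0.    -1.   ]
 [ 0.    -1.    -0.   ]
 [-1.    -0.    -0.006]]
red 60 px 324 226 med [ 0.6367 -0.0455  0.124 ] min [ 0.6351 -0.0497  0.1228] max [ 0.6399 -0.0392  0.1254]
yel 101 px 341 263 med [ 0.6199 -0.0032  0.0882] min [ 0.6136 -0.0038  0.0784] max [ 0.6256 -0.002   0.0987]
redtop 378 px 317 227 med [ 0.6423 -0.045   0.124 ] min [ 0.6351 -0.0522  0.1205] max [ 0.6495 -0.0368  0.1255]
blue 8961 px 259 94 med [ 0.6904 -0.1489  0.0851] min [ 0.6726 -0.2146  0.0832] max [ 0.7081 -0.0686  0.0866]
((0.6902619004249573, -0.13954371213912964), (0.03897906839847565, 0.15837496519088745), 0.3886353671550751)
```

View pics/w3.png

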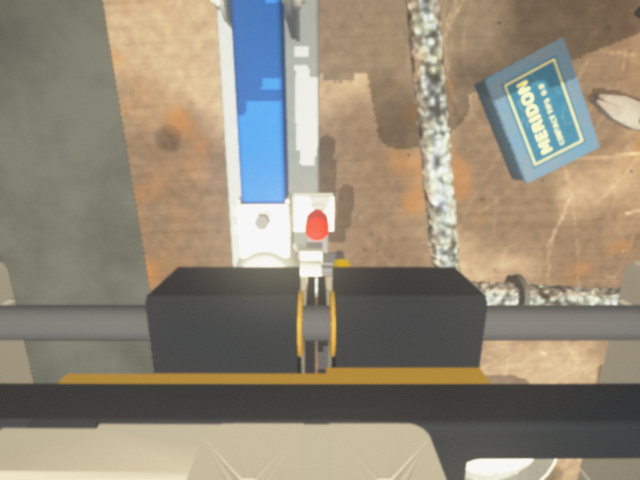

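The grip slipped off: the fingers are empty and the knob is still seated at (0.642,-0.045,top 0.124). I'll grip lower and harder, after checking the neck height near the bolt.

```bash
python3 - <<'E'
import numpy as np
W=np.load('w3.npy')
for x0 in np.arange(.655,.70,.005):
    m=(abs(W[...,0]-x0)<.003)&(abs(W[...,1]+.046)<.01)
    print(round(x0,3),np.nanmax(W[m][:,2]).round(4),np.nanmedian(W[m][:,2]).round(4)) if m.any() else 0
E
```

```text
0.655 0.1205 0.0595
0.66 0.0616 0.0593
0.665 0.088 0.0599
0.67 0.0926 0.0894
0.675 0.0926 0.0902
0.68 0.0936 0.0903
0.685 0.0998 0.0922
0.69 0.0997 0.0975
0.695 0.0994 0.0962
```

Call:
step_arm([
  [0, 0, 0, 0, 0.6],
  [0, 0, 0, 0, 0.6],
  [2, 0, 0, 0, 0.6],
  [5, 0, 0, 0, 0.6],
  [7, 0, 0, 0, 0.6],
  [8.3, 0, 0, 0, 0.6],
  [8.8, 0, 0, 0, 0.6],
  [8.8, 0, 0, 0, 0.6],
  [8.8, 0, 0, 0, 0.6],
  [8.8, 0, 0, 0, 0.6],
])

```text
t: 6.5
eef_pos: [0.6423, -0.0444, 0.1512]
ee_rot: [3.108, 1.569, -0.034]
force: [-0.3, 0.9, -0.6]
width: 0.0353
```

Call:
step_arm([
  [0, 0, 0, 0, 0.67],
  [1, 0, 0, 0, 0.67],
  [2, 0, 0, 0, 0.67],
  [3, 0, 0, 0, 0.67],
  [3.7, 0, 0, 0, 0.67],
  [3.7, 0, 0, 0, 0.8],
  [3.7, 0, 0, 0, 1],
  [3.7, 0, 0, 0, 1],
  [3.7, 0, 0, 0, 1],
  [3.7, 0, 0, 0, 1],
], squeeze=40)

```text
t: 7.33
eef_pos: [0.642, -0.0443, 0.1138]
ee_rot: [-3.035, 1.57, 0.106]
force: [0.0, 0.1, 0.7]
width: 0.0028
```

Call:
step_arm([
  [-0.1, 0, 0, 0, 1],
  [-0.2, 0, 0, 0, 1],
  [-0.4, 0, 0, 0, 1],
  [-0.6, 0, 0, 0, 1],
  [-0.8, 0, 0, 0, 1],
  [-1, 0, 0, 0, 1],
  [-1.2, 0, 0, 0, 1],
  [-1.4, 0, 0, 0, 1],
  [-1.6, 0, 0, 0, 1],
  [-1.8, 0, 0, 0, 1],
])

```text
t: 8.17
eef_pos: [0.6417, -0.0444, 0.1315]
ee_rot: [2.94, 1.571, -0.202]
force: [0.5, 0.1, -0.6]
width: 0.0005
```

```bash
python3 look.py w4; python3 -c "
from h import *
f=grab_frame('scene'); save(f,'s4.png')
cv2.imwrite('pics/s4c.png',cv2.resize(f['pixels'][170:300,270:410,::-1],None,fx=5,fy=4.6))"
```

```text
8.1667 [ 0.6417 -0.0444  0.1315] [ 0.234  0.366 -0.17   0.    -1.035 -0.234] 0.0004501513722090609 [ 0.5  0.1 -0.6]
[[ 0.  0. -1.]
 [-0. -1. -0.]
 [-1.  0. -0.]]
red 95 px 322 272 med [ 0.6381 -0.0474  0.1239] min [ 0.6349 -0.0497  0.1226] max [ 0.6418 -0.0444  0.1253]
yel 260 px 300 327 med [ 0.6446 -0.0746  0.2316] min [ 0.6375 -0.0785  0.2284] max [ 0.6452 -0.0696  0.2329]
yeltop 260 px 300 327 med [ 0.6446 -0.0746  0.2316] min [ 0.6375 -0.0785  0.2284] max [ 0.6452 -0.0696  0.2329]
redtop 483 px 315 270 med [ 0.6417 -0.0492  0.1237] min [ 0.635  -0.0536  0.1204] max [ 0.6486 -0.0396  0.1504]
blue 15607 px 227 107 med [ 0.6904 -0.1299  0.0851] min [ 0.6723 -0.1799  0.0831] max [ 0.7082 -0.0668  0.0865]
((0.6904327869415283, -0.12106628715991974), (0.03904309868812561, 0.12478558719158173), 0.32066506147384644)
```

View pics/w4.png

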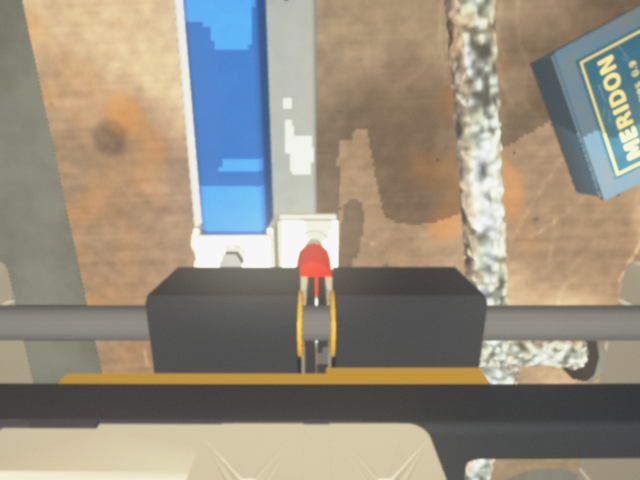

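View pics/s4c.png

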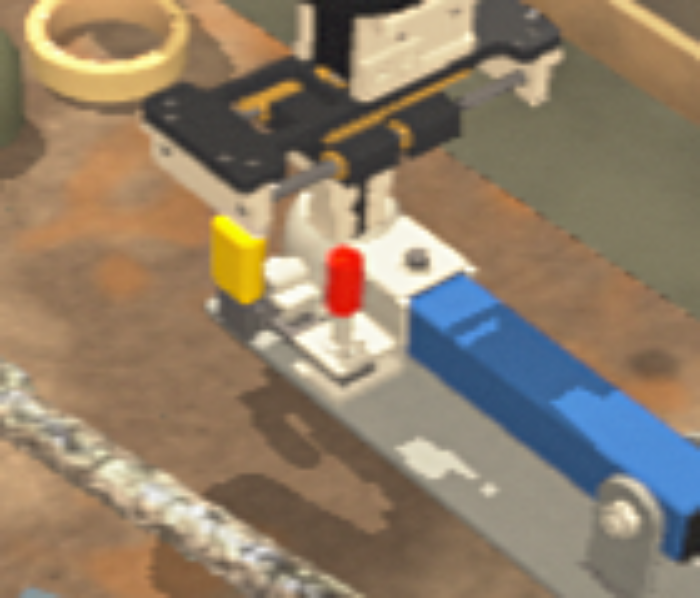

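```bash
python3 - <<'E'
from h import *
s,T=pose(); print(s['eef_pos'])
for n in('scene','top'):
    f=grab_frame(n);W=cloud(f); print(n,np.linalg.inv(f['view'])[:3,3].round(2))
    H,S,V=cv2.split(cv2.cvtColor(f['pixels'],cv2.COLOR_RGB2HSV))
    near=(abs(W[...,0]-.64)<.06)&(abs(W[...,1]+.045)<.06)
    r=near&((H<6)|(H>174))&(S>150)&(V>80)
    P=W[r]; 
    if len(P): print('red',len(P),P.min(0).round(4),np.median(P,0).round(4),P.max(0).round(4))
    w=near&(S<60)&(W[...,2]>.118)&(W[...,2]<.16)&(V>60)&(W[...,1]<.02)
    v,u=np.nonzero(w); P=W[w]
    if len(P): print('fing',len(P),u.min(),u.max(),v.min(),v.max(),np.percentile(P,3,0).round(4),np.median(P,0).round(4),np.percentile(P,97,0).round(4))
    for z0 in np.arange(.112,.15,.006):
        q=P[abs(P[:,2]-z0)<.003]
        if len(q): print(z0.round(3),len(q),np.percentile(q,5,0).round(4),np.percentile(q,95,0).round(4))
    if n=='scene': cv2.imwrite('pics/s5c.png',cv2.resize(f['pixels'][195:255,310:370,::-1],None,fx=10,fy=10))
E
```

```text
[ 0.64186988 -0.04435329  0.13170148]
scene [-0.07 -0.84  1.1 ]
red 99 [ 0.6297 -0.0557  0.0733] [ 0.6388 -0.0508  0.1098] [ 0.6674 -0.0315  0.129 ]
fing 8 331 342 215 222 [ 0.6233 -0.0549  0.1449] [ 0.6262 -0.0487  0.1518] [ 0.6459 -0.0331  0.1568]
0.142 1 [ 0.6464 -0.0518  0.1437] [ 0.6464 -0.0518  0.1437]
0.148 2 [ 0.626  -0.053   0.1496] [ 0.6433 -0.0365  0.1502]
top [ 0.28 -0.03  1.49]
red 1 [ 0.6072 -0.0438  0.2118] [ 0.6072 -0.0438  0.2118] [ 0.6072 -0.0438  0.2118]
```

View pics/s5c.png

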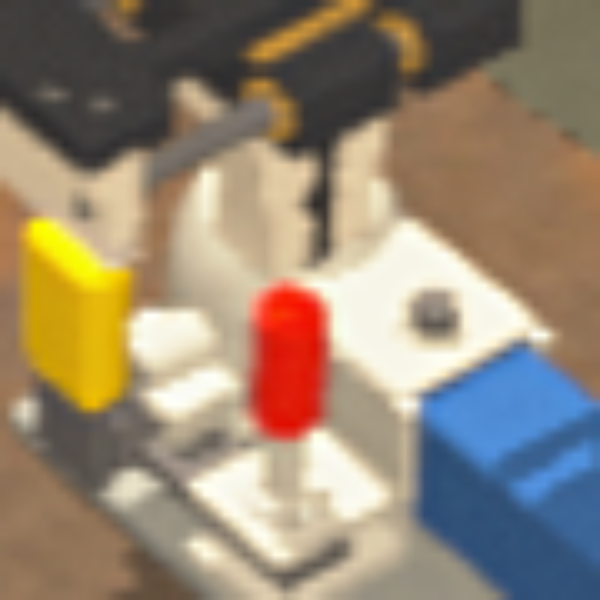

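```bash
python3 - <<'E'
from h import *
f=grab_frame('scene')
K=np.array([[f['fx'],0,f['cx']],[0,f['fy'],f['cy']],[0,0,1]]);V=f['view']
for p in [(.642,-.0444,.1145),(.642,-.0444,.13),(.642,-.0444,.15),(.642,-.0349,.1145),(.642,-.0539,.1145),(.642,-.0539,.15),(.642,-.0349,.16),(.642,-.045,.124),(.642,-.045,.0855),(.642,-.055,.124)]:
    q=cv2.projectPoints(np.array([p]),cv2.Rodrigues(V[:3,:3])[0],V[:3,3],K,np.array([f['k1'],0,0,0.]))[0].ravel()
    print(p,((q-[310,195])*10).round())
s=get_state(); print(s['eef_pos'])
E
```

```text
(0.642, -0.0444, 0.1145) [282. 330.]
(0.642, -0.0444, 0.13) [284. 283.]
(0.642, -0.0444, 0.15) [288. 222.]
(0.642, -0.0349, 0.1145) [257. 309.]
(0.642, -0.0539, 0.1145) [307. 351.]
(0.642, -0.0539, 0.15) [313. 243.]
(0.642, -0.0349, 0.16) [264. 170.]
(0.642, -0.045, 0.124) [285. 302.]
(0.642, -0.045, 0.0855) [279. 416.]
(0.642, -0.055, 0.124) [311. 324.]
[ 0.64157417 -0.04437292  0.13115387]
```

```bash
python3 - <<'E'
import numpy as np
for n,zt in (('w1',.3021),('w2',.153),('w4',.1315)):
    W=np.load(n+'.npy'); 
    for (u,v) in [(205,285),(190,300),(180,340),(235,285),(225,300),(218,340),(400,290),(390,345),(300,280),(305,285),(326,285),(328,282),(315,300),(308,350)]:
        w=W[v,u]; print(n,u,v,w.round(4),'ahead of tcp',(zt-w[2]).round(4))
E
```

```text
w1 205 285 [ 0.6456 -0.0205  0.3271] ahead of tcp -0.025
w1 190 300 [ 0.6492 -0.0178  0.3363] ahead of tcp -0.0342
w1 180 340 [ 0.6299 -0.0357  0.3979] ahead of tcp -0.0958
w1 235 285 [ 0.7093  0.112  -0.0014] ahead of tcp 0.3035
w1 225 300 [ 0.7243  0.1339 -0.0011] ahead of tcp 0.3032
w1 218 340 [ 0.6213 -0.0355  0.3977] ahead of tcp -0.0956
w1 400 290 [0.4943 0.1024 0.0407] ahead of tcp 0.2614
w1 390 345 [0.5023 0.1813 0.0373] ahead of tcp 0.2648
w1 300 280 [6.206e-01 1.042e-01 6.000e-04] ahead of tcp 0.3015
w1 305 285 [ 0.6139  0.1117 -0.    ] ahead of tcp 0.3021
w1 326 285 [ 0.5854  0.1125 -0.0016] ahead of tcp 0.3037
w1 328 282 [0.5827 0.1075 0.    ] ahead of tcp 0.3021
w1 315 300 [6.004e-01 1.337e-01 2.000e-04] ahead of tcp 0.3019
w1 308 350 [6.107e-01 2.108e-01 4.000e-04] ahead of tcp 0.3017
w2 205 285 [ 0.6684 -0.0747  0.2378] ahead of tcp -0.0848
w2 190 300 [ 0.6681 -0.076   0.2498] ahead of tcp -0.0968
w2 180 340 [ 0.6683 -0.0705  0.2571] ahead of tcp -0.1041
w2 235 285 [ 0.6738 -0.0521  0.182 ] ahead of tcp -0.029
w2 225 300 [ 0.6746 -0.0519  0.1963] ahead of tcp -0.0433
w
[... 628 characters left out ...]
-0.1028
w4 180 340 [ 0.6687 -0.0738  0.2358] ahead of tcp -0.1043
w4 235 285 [ 0.6589 -0.0823  0.2274] ahead of tcp -0.0959
w4 225 300 [ 0.6598 -0.0814  0.2334] ahead of tcp -0.1019
w4 218 340 [ 0.6615 -0.0729  0.2342] ahead of tcp -0.1027
w4 400 290 [ 0.624  -0.0828  0.2314] ahead of tcp -0.0999
w4 390 345 [ 0.6261 -0.0719  0.2345] ahead of tcp -0.103
w4 300 280 [ 0.648  -0.0551  0.1547] ahead of tcp -0.0232
w4 305 285 [ 0.6457 -0.0549  0.1598] ahead of tcp -0.0283
w4 326 285 [ 0.6372 -0.0556  0.1614] ahead of tcp -0.0299
w4 328 282 [ 0.6362 -0.055   0.1565] ahead of tcp -0.025
w4 315 300 [ 0.6418 -0.0041  0.0618] ahead of tcp 0.0697
w4 308 350 [ 0.6439 -0.0441  0.1912] ahead of tcp -0.0597
```

```bash
python3 - <<'E'
import numpy as np
for n,p in (('w1',(.5994,-.0112,.3021)),('w2',(.6411,-.0414,.153)),('w4',(.6417,-.0444,.1315)),('w3',(.643,-.0444,.2427))):
    W=np.load(n+'.npy')-np.array(p)
    m=(abs(W[...,0])<.08)&(abs(W[...,1])<.03)&(W[...,2]>-.04)&(W[...,2]<.06)
    v,u=np.nonzero(m); P=W[m]
    o=np.argsort(P[:,2])[:12]
    print(n); 
    for i in o[::2]: print(u[i],v[i],P[i].round(4))
from h import *
f=dict(np.load('f_wrist0.npz')); K=np.array([[f['fx'],0,f['cx']],[0,f['fy'],f['cy']],[0,0,1]],float)
Hi=np.linalg.inv(f['hand_eye'])
for p in [(.017,.0095,0),(.017,-.0095,0),(-.0,.0095,0),(-.02,.0095,0),(-.025,.0095,0),(.017,.0095,.05),(.017,.0095,-.05)]:
    print(p,cv2.projectPoints(np.array([p]),cv2.Rodrigues(Hi[:3,:3])[0],Hi[:3,3],K,np.array([float(f['k1']),0,0,0]))[0].ravel().round())
E
```

```text
w1
412 293 [-0.0445 -0.0001  0.0128]
213 276 [ 0.046  -0.009   0.0135]
412 295 [-0.0444  0.0006  0.0135]
220 295 [0.0434 0.0002 0.0136]
220 300 [0.0436 0.0026 0.0136]
215 276 [ 0.045  -0.0091  0.0137]
w2
325 245 [-0.0058 -0.0081 -0.04  ]
308 240 [ 0.0042 -0.0112 -0.04  ]
320 241 [-0.0028 -0.0107 -0.0394]
315 240 [ 0.0001 -0.0114 -0.0392]
322 243 [-0.004  -0.0096 -0.0391]
312 239 [ 0.0019 -0.0121 -0.039 ]
w4
226 240 [ 0.0523 -0.0112 -0.04  ]
253 260 [ 0.037   0.0012 -0.04  ]
219 253 [ 0.057  -0.0032 -0.04  ]
245 259 [ 0.0417  0.0005 -0.04  ]
240 255 [ 0.0446 -0.0019 -0.04  ]
214 244 [ 0.0595 -0.0087 -0.04  ]
w3
308 276 [ 0.0031 -0.0088  0.0132]
322 276 [-0.0032 -0.0089  0.0134]
317 276 [-0.0009 -0.0089  0.0135]
307 276 [ 0.0036 -0.0091  0.0139]
323 276 [-0.0036 -0.0091  0.014 ]
324 276 [-0.0041 -0.0093  0.0145]
(0.017, 0.0095, 0) [316. 254.]
(0.017, -0.0095, 0) [316. 288.]
(-0.0, 0.0095, 0) [317. 265.]
(-0.02, 0.0095, 0) [317. 280.]
(-0.025, 0.0095, 0) [317. 284.]
(0.017, 0.0095, 0.05) [411. 255.]
(0.017, 0.0095, -0.05) [222. 254.]
```

Both cameras agree that the fingertips end about 13 mm behind the reported TCP, not 17 mm ahead of it. The fingers have therefore been closing above the knob. From here I'll take tip z as TCP z + 13 mm and go 3 cm lower, then check before closing.

Call:
step_arm([
  [0, 0, 0, 0, 0.63],
  [0, 0, 0, 0, 0.63],
  [0, 0, 0, 0, 0.63],
  [1, 0, 0, 0, 0.63],
  [2, 0, 0, 0, 0.63],
  [3, 0, 0, 0, 0.63],
  [4, 0, 0, 0, 0.63],
  [4.6, 0, 0, 0, 0.63],
  [4.6, 0, 0, 0, 0.63],
  [4.6, 0, 0, 0, 0.63],
], squeeze=25)

```text
t: 9.25
eef_pos: [0.6414, -0.0445, 0.0845]
ee_rot: [0.331, 1.569, -2.811]
force: [0.4, -0.9, 0.2]
width: 0.0325
```

```bash
python3 look.py w5; python3 -c "
from h import *
f=grab_frame('scene')
cv2.imwrite('pics/s5d.png',cv2.resize(f['pixels'][195:255,310:370,::-1],None,fx=10,fy=10))"
```

```text
9.25 [ 0.6414 -0.0445  0.0845] [ 0.234  0.41  -0.221  0.    -0.941 -0.234] 0.03252551840291985 [ 0.4 -0.9  0.2]
[[-0.001  0.    -1.   ]
 [-0.    -1.    -0.   ]
 [-1.     0.     0.001]]
yel 829 px 352 353 med [ 0.6232 -0.004   0.0967] min [ 0.619  -0.0784  0.0781] max [ 6.61e-01 -2.00e-04  1.86e-01]
yeltop 382 px 361 332 med [ 0.6249 -0.0737  0.1844] min [ 0.6212 -0.0787  0.1377] max [ 0.6611 -0.0352  0.1866]
redtop 205 px 313 301 med [ 0.6422 -0.0521  0.1222] min [ 0.637  -0.0532  0.1196] max [ 0.648  -0.0506  0.1239]
blue 22405 px 205 121 med [ 0.6899 -0.1206  0.0851] min [ 0.6722 -0.1654  0.083 ] max [ 0.7081 -0.0626  0.0864]
((0.6903805732727051, -0.11343212425708771), (0.03933962807059288, 0.11117320507764816), 0.4761146008968353)
```

View pics/s5d.png

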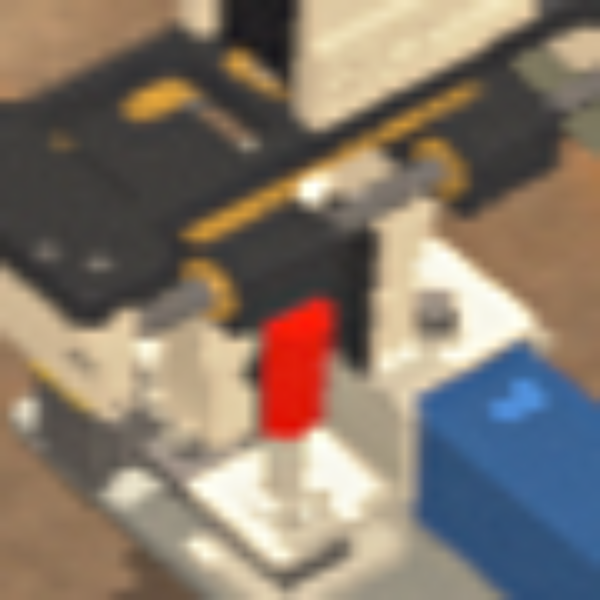

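View pics/w5.png

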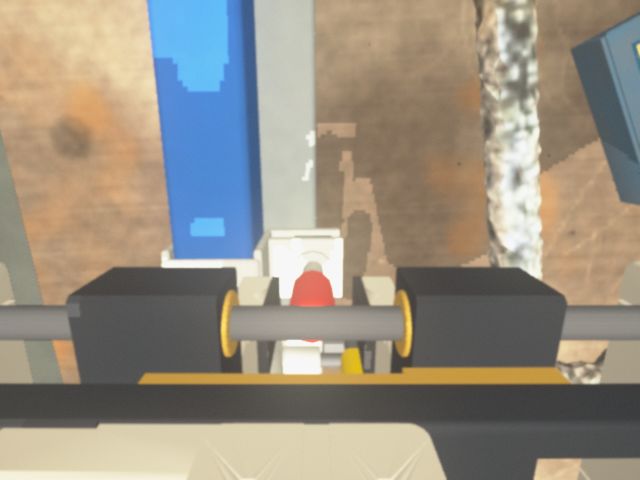

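The knob, pixel (312,292), is now between the fingers. Closing.

Call:
step_arm([
  [0, 0, 0, 0, 0.8],
  [0, 0, 0, 0, 1],
  [0, 0, 0, 0, 1],
  [0, 0, 0, 0, 1],
  [0, 0, 0, 0, 1],
  [0, 0, 0, 0, 1],
  [-0.2, 0, 0, 0, 1],
  [-0.6, 0, 0, 0, 1],
  [-1, 0, 0, 0, 1],
  [-1.4, 0, 0, 0, 1],
])

```text
t: 10.18
eef_pos: [0.6415, -0.0444, 0.0996]
ee_rot: [0.125, 1.57, -3.017]
force: [-0.5, 0.7, -0.6]
width: 0.0191
```

Call:
step_arm([
  [-1, 0, 0, 0, 1],
  [-2, 0, 0, 0, 1],
  [-3.5, 0, 0, 0, 1],
  [-5.5, 0, 0, 0, 1],
  [-8, 0, 0, 0, 1],
  [-10, 0, 0, 0, 1],
  [-11.5, 0, 0.5, 0, 1],
  [-12, 0, 2, 0, 1],
  [-12, -1, 4, 0, 1],
  [-12, -2, 6, 0, 1],
])

```text
t: 11.02
eef_pos: [0.5813, -0.0245, 0.2207]
ee_rot: [-2.911, 1.569, 0.23]
force: [-0.7, 1.0, -1.5]
width: 0.0195
```

```bash
python3 look.py w6; python3 - <<'E'
from h import *
f=grab_frame('scene'); save(f,'s6.png')
f=dict(np.load('f_scene0.npz')); f={k:(v if v.ndim else float(v)) for k,v in f.items()}
for n in('scene','top'):
    f=dict(np.load('f_%s0.npz'%n)); f={k:(v if v.ndim else float(v)) for k,v in f.items()}
    W=cloud(f)
    H,S,V=cv2.split(cv2.cvtColor(f['pixels'],cv2.COLOR_RGB2HSV))
    m=(W[...,2]>.05)&(W[...,2]<.3)&(W[...,0]>.35)&(W[...,1]>.1)&(W[...,1]<.55)&(W[...,0]<.7)
    P=W[m]
    h=np.histogram2d(P[:,0],P[:,1],bins=[np.arange(.35,.72,.04),np.arange(.1,.56,.05)])[0].astype(int); print(n);print(h)
E
```

```text
11.0167 [ 0.5813 -0.0245  0.2207] [ 0.294  0.2   -0.188  0.    -1.181 -0.295] 0.019464190294245603 [-0.7  1.  -1.5]
[[ 0.002 -0.001 -1.   ]
 [ 0.    -1.     0.001]
 [-1.    -0.    -0.002]]
red 1180 px 316 290 med [ 0.5808 -0.0324  0.2471] min [ 0.5729 -0.0337  0.2293] max [ 0.5888 -0.029   0.2586]
yel 589 px 271 262 med [0.6165 0.     0.114 ] min [ 0.6117 -0.0037  0.0814] max [0.6243 0.0145 0.1202]
yeltop 278 px 268 267 med [0.618  0.0021 0.1185] min [ 0.603  -0.0349  0.1157] max [0.6249 0.0092 0.238 ]
redtop 1256 px 316 290 med [ 0.5808 -0.0323  0.2464] min [ 0.5726 -0.0337  0.2282] max [ 0.5892 -0.028   0.2586]
blue 9074 px 175 87 med [ 0.6895 -0.1319  0.085 ] min [ 0.6718 -0.1884  0.0827] max [ 0.7077 -0.0647  0.0865]
((0.6900188326835632, -0.12576043605804443), (0.039273157715797424, 0.13341978192329407), 0.32911789417266846)
scene
[[  0   0   0   0   0   0   0   0   0]
 [  0   0   0   0   0   0  65 121  24]
 [  0   0   0   0   0   0 173   3 191]
 [  0   0   0   0   0   1   3  81  38]
 [  0   0   0   0   0   2   0   0   0]
 [  0   0   0  12   0   0   0   8   3]
 [  0   0   0 177   6 361 383 367 370]
 [  0   0   1 154   3 390 160 141 175]
 [  0   0   0   0   0 310  97  99 110]]
top
[[  0   0   0   0   0   0   0   0   0]
 [  0   0   0   0   0   0  37 101  38]
 [  0   0   0   0   0   0 125   0 177]
 [  0   0   0   0   0   3   5  98  82]
 [  0   0   0   0   0  16   1   0   0]
 [  0   0   0  11   0   0   0   6   0]
 [  0   0   0 194  22 284 509 517 561]
 [  0   0   0 242  50 313 377 373 439]
 [  0   0   0   4   0 229 270 267 257]]
```

View pics/s6.png

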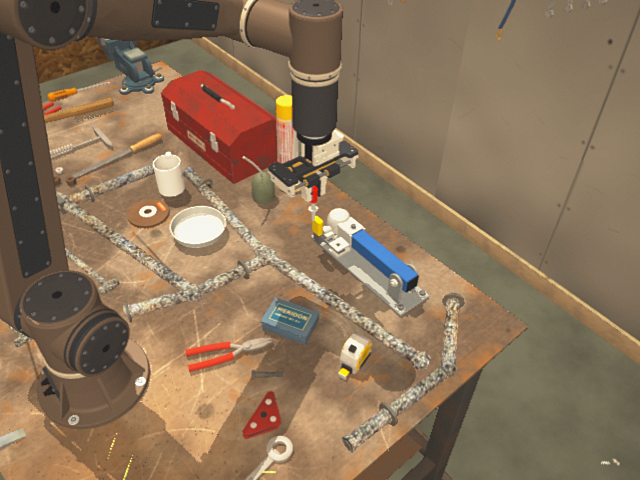

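Pin is held clear, red at (314,192) in the scene view. I'm carrying it to the dish.

Call:
step_arm([
  [0, -2.4, 1.5, 0, 1],
  [0, -5, 3.1, 0, 1],
  [0, -8, 5, 0, 1],
  [0, -11, 6.9, 0, 1],
  [0, -14, 8.7, 0, 1],
  [0, -17, 10.6, 0, 1],
  [0, -20, 12.5, 0, 1],
  [0, -22.5, 14, 0, 1],
  [1, -24, 15, 0, 1],
  [3, -24.6, 15.3, 0, 1],
])

```text
t: 11.95
eef_pos: [0.4291, 0.2249, 0.1923]
ee_rot: [-2.375, 1.564, 0.769]
force: [1.3, 0.5, -1.0]
width: 0.0195
```

```bash
python3 look.py w7; python3 - <<'E'
import numpy as np
from scipy.optimize import least_squares
W=np.load('w7.npy'); P=W[(W[...,2]>.026)&(W[...,2]<.037)&(np.hypot(W[...,0]-.43,W[...,1]-.265)<.1)][:,:2]
r=least_squares(lambda c:np.hypot(P[:,0]-c[0],P[:,1]-c[1])-.0735,[.43,.265],loss='soft_l1',f_scale=.003);print(len(P),r.x,P.min(0),P.max(0))
E
```

```text
11.95 [0.4291 0.2249 0.1923] [ 8.910e-01  5.200e-02 -4.300e-01  1.000e-03 -1.082e+00 -8.880e-01] 0.019522876433684132 [ 1.3  0.5 -1. ]
[[ 0.005  0.003 -1.   ]
 [ 0.005 -1.    -0.003]
 [-1.    -0.005 -0.005]]
red 95 px 316 302 med [0.4285 0.2176 0.23  ] min [0.4241 0.2167 0.2288] max [0.4328 0.2185 0.2309]
redtop 262 px 316 301 med [0.4285 0.2172 0.2291] min [0.4226 0.2158 0.2267] max [0.4344 0.2188 0.2307]
2117 [0.418613   0.26371229] [0.33969114 0.18054825] [0.51569725 0.27463394]
```

View pics/w7.png

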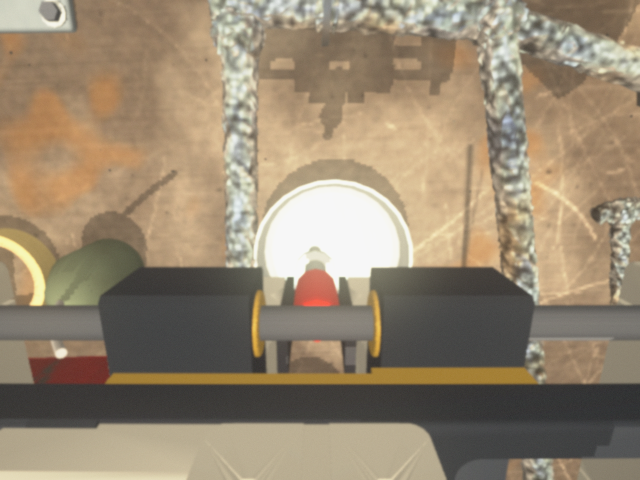

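```bash
python3 - <<'E'
import numpy as np, cv2
W=np.load('w7.npy'); im=cv2.imread('pics/w7.png')
m=(W[...,2]>.024)&(W[...,2]<.042)
for v in range(185,266,10):
    u=np.nonzero(m[v,180:480])[0]+180
    if len(u): print(v,u.min(),u.max(),W[v,u.min()].round(3),W[v,u.max()].round(3), ((W[v,u.min()]+W[v,u.max()])/2).round(4)[:2])
print(W[230,300:370:10].round(3))
E
python3 - <<'E'
import sys; sys.path.insert(0,'.')
from h import *
f=grab_frame('top'); save(f,'t7.png'); cv2.imwrite('pics/t7c.png',cv2.resize(f['pixels'][230:350,140:280,::-1],None,fx=5,fy=5))
E
```

```text
185 223 362 [0.512 0.197 0.032] [0.388 0.197 0.03 ] [0.4501 0.1967]
195 224 380 [0.513 0.207 0.025] [0.372 0.205 0.031] [0.4425 0.2061]
205 225 391 [0.51  0.214 0.035] [0.362 0.214 0.031] [0.4359 0.2143]
215 225 399 [0.511 0.224 0.033] [0.354 0.224 0.03 ] [0.4325 0.2237]
225 225 405 [0.511 0.233 0.035] [0.348 0.233 0.032] [0.4297 0.2325]
235 225 408 [0.514 0.244 0.026] [0.345 0.242 0.032] [0.4294 0.2431]
245 225 411 [0.515 0.254 0.027] [0.341 0.251 0.032] [0.4279 0.2525]
255 226 411 [0.513 0.262 0.032] [0.34  0.261 0.031] [0.4268 0.2617]
265 225 409 [0.515 0.273 0.029] [0.342 0.271 0.031] [0.4284 0.2719]
[[0.445 0.244 0.008]
 [0.435 0.244 0.007]
 [0.425 0.243 0.008]
 [0.415 0.244 0.006]
 [0.406 0.243 0.008]
 [0.396 0.244 0.007]
 [0.386 0.244 0.007]]
```

Call:
step_arm([
  [0, 0, 0.7, 0, 1],
  [0, 0, 1.3, 0, 1],
  [2, 0, 1.3, 0, 1],
  [4.5, 0, 1.3, 0, 1],
  [7, 0, 1.3, 0, 1],
  [9, 0, 1.3, 0, 1],
  [10.5, 0, 1.3, 0, 1],
  [11.3, 0, 1.3, 0, 1],
  [11.5, 0, 1.3, 0, 1],
  [11.5, 0, 1.3, 0, 1],
])

```text
t: 12.88
eef_pos: [0.416, 0.2216, 0.0748]
ee_rot: [-2.894, 1.57, 0.247]
force: [0.2, 0.1, 0.5]
width: 0.0191
```

```bash
python3 look.py w8; python3 - <<'E'
from h import *
f=grab_frame('scene'); cv2.imwrite('pics/s8c.png',cv2.resize(f['pixels'][150:270,130:270,::-1],None,fx=5,fy=5))
E
```

```text
12.8833 [0.416  0.2216 0.0748] [ 0.909  0.166 -0.61   0.    -0.794 -0.909] 0.019072244611707475 [0.2 0.1 0.5]
[[ 0. -0. -1.]
 [ 0. -1.  0.]
 [-1. -0. -0.]]
yel 145 px 377 331 med [0.4029 0.1921 0.1752] min [0.3932 0.1884 0.1727] max [0.4291 0.199  0.181 ]
yeltop 145 px 377 331 med [0.4029 0.1921 0.1752] min [0.3932 0.1884 0.1727] max [0.4291 0.199  0.181 ]
redtop 7 px 324 305 med [0.4137 0.1902 0.1667] min [0.4129 0.1901 0.1661] max [0.4171 0.1905 0.167 ]
```

View pics/w8.png

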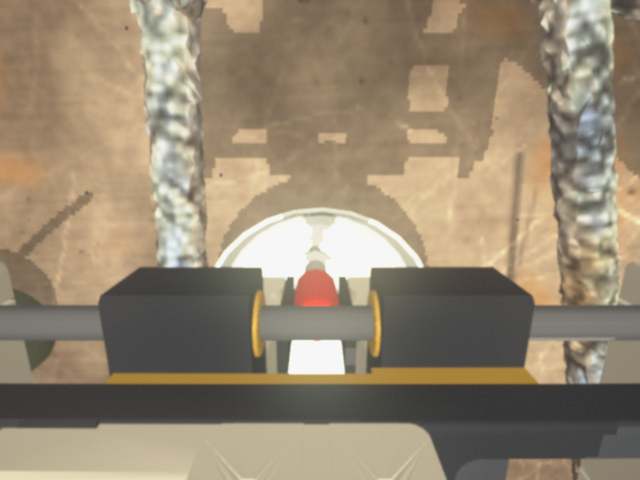

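View pics/s8c.png

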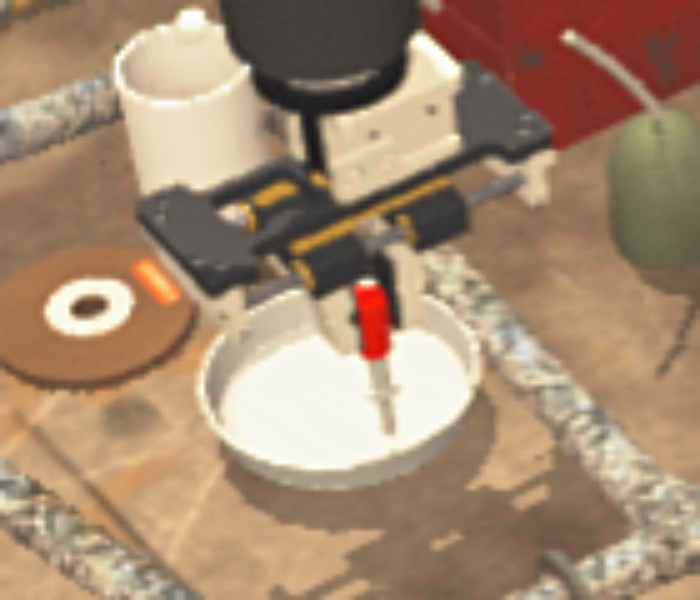

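The pin is upright inside the dish near its -y side, foot at about (388,430) in the crop. With a soft grip I'll touch down and drag the knob toward +y so it topples inward.

Call:
step_arm([
  [0.4, 0, 0, 0, 1],
  [0.8, 0, 0, 0, 1],
  [0.9, -0.6, 0, 0, 1],
  [0.9, -1.2, 0, 0, 1],
  [1, -1.8, 0, 0, 1],
  [1.1, -2.4, 0, 0, 1],
  [1.3, -3, 0, 0, 1],
  [1.5, -3.5, 0, 0, 1],
  [1.7, -4, 0, 0, 1],
  [1.9, -4.5, 0, 0, 1],
], squeeze=5)

```text
t: 13.82
eef_pos: [0.4155, 0.2672, 0.0549]
ee_rot: [0.987, 1.571, -2.154]
force: [0.8, 0.2, 0.5]
width: 0.0202
```

```bash
python3 - <<'E'
from h import *
f=grab_frame('scene'); cv2.imwrite('pics/s9c.png',cv2.resize(f['pixels'][150:270,130:270,::-1],None,fx=5,fy=5))
E
```

```text
(no output)
```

View pics/s9c.png

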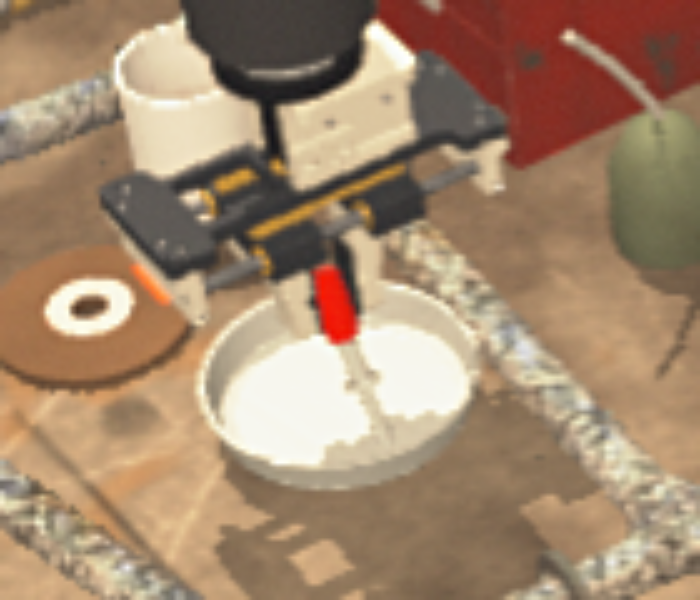

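Call:
step_arm([
  [0.6, -0.6, 0, 0, 1],
  [1.2, -1, 0, 0, 1],
  [1.8, -1.5, 0, 0, 1],
  [2.2, -1.8, 0, 0, 1],
  [2.2, -1.8, 0, 0, 0.7],
  [2.2, -1.8, 0, 0, 0.4],
  [2.2, -1.8, 0, 0, 0.4],
  [0, -1.8, 0, 0, 0.4],
  [-4, -1, 0, 0, 0.4],
  [-8, 0, 0, 0, 0.4],
])

```text
t: 14.7
eef_pos: [0.4147, 0.2651, 0.1353]
ee_rot: [0.947, 1.566, -2.194]
force: [1.4, 1.1, 0.1]
width: 0.0506
```

```bash
python3 look.py w10; python3 - <<'E'
from h import *
f=grab_frame('scene'); cv2.imwrite('pics/s10c.png',cv2.resize(f['pixels'][150:270,130:270,::-1],None,fx=5,fy=5))
E
```

```text
14.7 [0.4147 0.2651 0.1353] [ 0.969  0.128 -0.488 -0.    -0.959 -0.969] 0.05061970041933841 [1.4 1.1 0.1]
[[-0.003  0.    -1.   ]
 [-0.004 -1.    -0.   ]
 [-1.     0.004  0.003]]
red 826 px 316 279 med [0.4137 0.3048 0.0263] min [0.4057 0.2885 0.0228] max [0.421  0.3218 0.0281]
yel 194 px 492 376 med [0.3789 0.2429 0.2419] min [0.3572 0.2397 0.2321] max [0.4427 0.2437 0.2444]
yeltop 194 px 492 376 med [0.3789 0.2429 0.2419] min [0.3572 0.2397 0.2321] max [0.4427 0.2437 0.2444]
```

View pics/s10c.png

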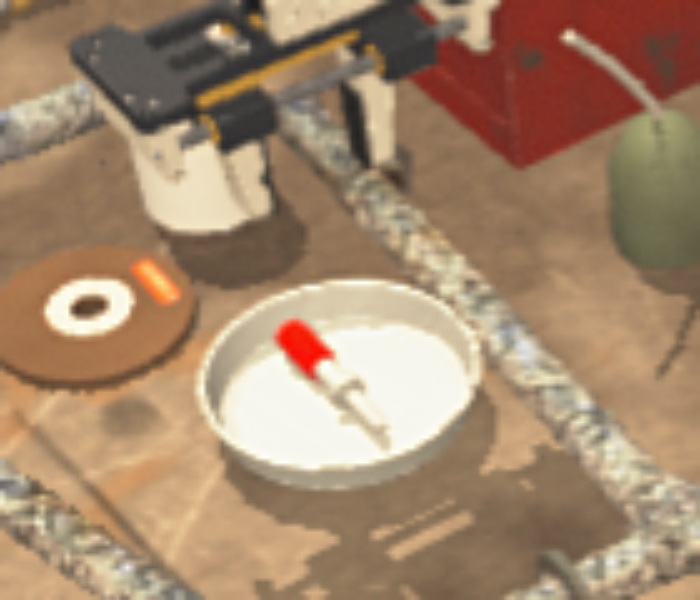

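The pin lies flat in the dish, red end at (305,345) in the crop, knob z about 0.026. Next is the latch, moving over the yellow grip.

Call:
step_arm([
  [-3, 0, 0, 0, 0.4],
  [-6.5, 2, -1, 0, 0.4],
  [-6.5, 5, -3.8, 0, 0.6],
  [-6.5, 8.2, -6.5, 0, 0.66],
  [-6.5, 11.4, -9.1, 0, 0.66],
  [-6.5, 14.6, -11.7, 0, 0.66],
  [-6.5, 17.8, -14.3, 0, 0.66],
  [-6.5, 21, -16.9, 0, 0.66],
  [-6.5, 24, -19.3, 0, 0.66],
  [-6, 25.6, -20.4, 0, 0.66],
], squeeze=30)

```text
t: 15.63
eef_pos: [0.6216, 0.0069, 0.1955]
ee_rot: [2.346, 1.57, -0.798]
force: [0.6, 1.2, -0.4]
width: 0.03
```

Call:
step_arm([
  [0, 0, 0, 0, 0.66],
  [0, 0, 0, 0, 0.66],
  [0.5, 0, 0, 0, 0.66],
  [1.5, 0, 0, 0, 0.66],
  [2, 0, 0, 0, 0.66],
  [2, 0, 0, 0, 0.66],
  [2, 0, 0, 0, 0.66],
  [2, 0, 0, 0, 0.66],
  [2, 0, 0, 0, 0.66],
  [2, 0, 0, 0, 0.66],
])

```text
t: 16.47
eef_pos: [0.6199, 0.0109, 0.1757]
ee_rot: [-2.905, 1.57, 0.237]
force: [0.5, -1.3, 0.7]
width: 0.03
```

```bash
python3 look.py w11; python3 - <<'E'
from h import *
f=grab_frame('scene'); cv2.imwrite('pics/s11c.png',cv2.resize(f['pixels'][160:280,270:410,::-1],None,fx=5,fy=5))
E
```

```text
16.4667 [0.6199 0.0109 0.1757] [ 0.332  0.294 -0.168  0.    -1.108 -0.332] 0.02996522587970474 [ 0.5 -1.3  0.7]
[[ 0.001  0.    -1.   ]
 [ 0.    -1.    -0.   ]
 [-1.    -0.    -0.001]]
yel 1208 px 316 244 med [0.6194 0.007  0.1182] min [ 0.6124 -0.0035  0.087 ] max [0.6265 0.0234 0.1201]
yeltop 963 px 315 249 med [0.62   0.0101 0.1186] min [ 0.6129 -0.0023  0.1156] max [0.6266 0.0237 0.1202]
blue 7626 px 206 61 med [ 0.6904 -0.1062  0.0851] min [ 0.672  -0.1397  0.0832] max [ 0.7081 -0.0667  0.0865]
((0.6901528239250183, -0.10104122757911682), (0.03922324255108833, 0.08277866244316101), 0.46949222683906555)
```

View pics/s11c.png

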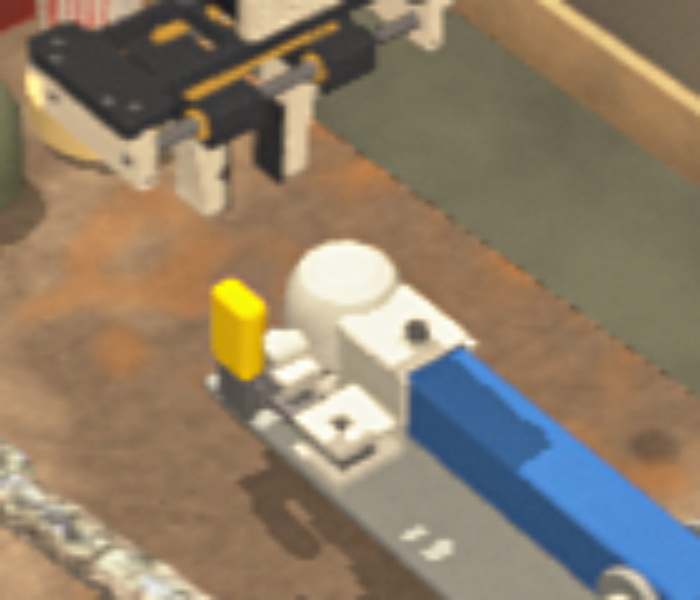

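View pics/w11.png

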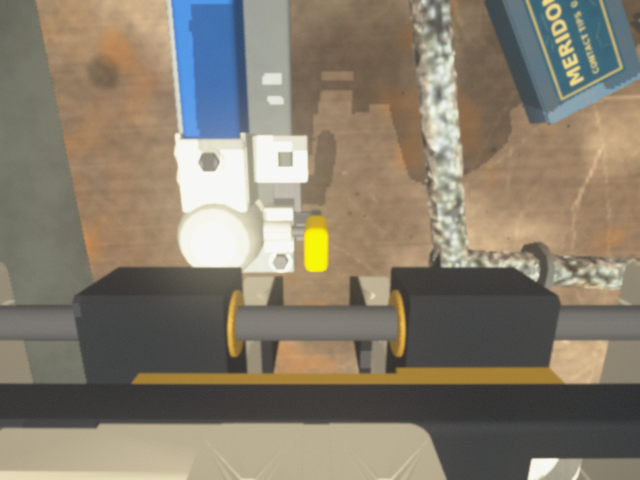

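The bracket hole at (340,422) is empty, and the grip at wrist pixel (316,244) lines up between the fingers. I'm going down over it.

Call:
step_arm([
  [1, 0, 0, 0, 0.66],
  [3, 0, 0, 0, 0.66],
  [5, 0, 0, 0, 0.66],
  [6.5, 0, 0, 0, 0.66],
  [7.5, 0, 0, 0, 0.66],
  [8.5, 0, 0, 0, 0.66],
  [9.3, 0, 0, 0, 0.66],
  [10, 0, 0, 0, 0.66],
  [10.4, 0, 0, 0, 0.66],
  [10.4, 0, 0, 0, 0.66],
])

```text
t: 17.4
eef_pos: [0.6193, 0.0106, 0.0705]
ee_rot: [0.201, 1.57, -2.941]
force: [-0.5, 0.5, -0.3]
width: 0.0299
```

```bash
python3 look.py w12; python3 - <<'E'
from h import *
f=grab_frame('scene'); cv2.imwrite('pics/s12c.png',cv2.resize(f['pixels'][180:270,290:395,::-1],None,fx=6.6,fy=6.6))
E
```

```text
17.4 [0.6193 0.0106 0.0705] [ 0.332  0.391 -0.29  -0.    -0.89  -0.332] 0.02985683843764893 [-0.5  0.5 -0.3]
[[-0.001 -0.    -1.   ]
 [-0.    -1.     0.   ]
 [-1.     0.     0.001]]
yel 2798 px 314 301 med [ 0.6197 -0.0023  0.1168] min [ 0.601  -0.0209  0.0809] max [0.6372 0.0232 0.1711]
yeltop 1606 px 314 344 med [0.6197 0.0151 0.1188] min [ 0.6007 -0.0216  0.1154] max [0.6374 0.0238 0.1714]
blue 13821 px 135 67 med [ 0.6893 -0.0852  0.0851] min [ 0.6717 -0.1071  0.0826] max [ 0.7079 -0.0603  0.0864]
((0.6903497576713562, -0.08412116020917892), (0.039626941084861755, 0.05098975449800491), 0.4814814627170563)
```

View pics/s12c.png

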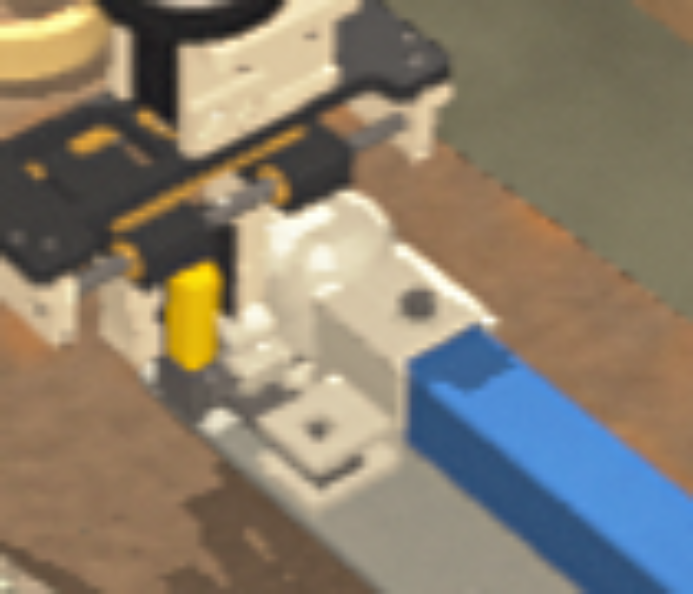

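View pics/w12.png

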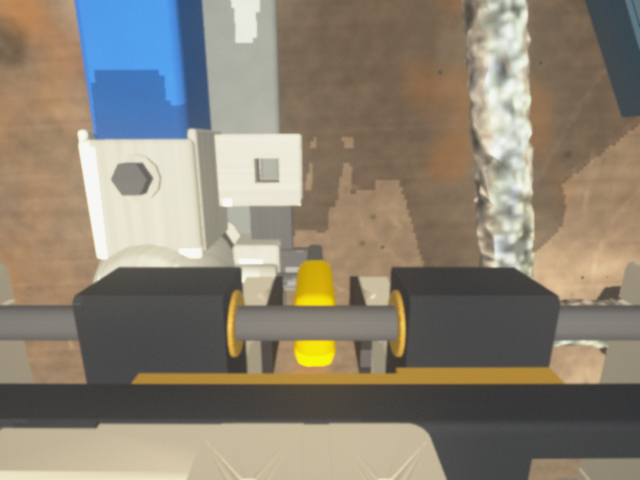

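The grip is centred between the fingers. I'll close on it and then pull.

Call:
step_arm([
  [0, 0, 0, 0, 0.8],
  [0, 0, 0, 0, 1],
  [0, 0, 0, 0, 1],
  [0, 0, 0, 0, 1],
  [0, 0, 0, 0, 1],
  [0, 0, 0.2, 0, 1],
  [0, 0, 0.5, 0, 1],
  [0, 0, 0.8, 0, 1],
  [0, 0, 1.1, 0, 1],
  [0, 0, 1.4, 0, 1],
], squeeze=38)

```text
t: 18.33
eef_pos: [0.6075, 0.0107, 0.0718]
ee_rot: [-3.102, 1.567, 0.04]
force: [8.6, -1.7, -3.2]
width: 0.0158
```

Call:
step_arm([
  [0, 0, 0.2, 0, 1],
  [0, 0, 0.3, 0, 1],
  [-0.2, 0.03, 0.3, 0, 1],
  [-0.5, 0.08, 0.3, 0, 1],
  [-0.8, 0.14, 0.3, 0, 1],
  [-1.2, 0.21, 0.3, 0, 1],
  [-1.6, 0.3, 0.3, 0, 1],
  [-2, 0.4, 0.3, 0, 1],
  [-2.4, 0.48, 0.3, 0, 1],
  [-2.4, 0.48, 0.3, 0, 1],
])

```text
t: 19.17
eef_pos: [0.6048, 0.0059, 0.0958]
ee_rot: [-3.003, 1.567, 0.139]
force: [10.1, -3.4, -7.2]
width: 0.0159
```

```bash
python3 look.py w13; python3 - <<'E'
from h import *
f=grab_frame('scene'); cv2.imwrite('pics/s13c.png',cv2.resize(f['pixels'][180:300,290:430,::-1],None,fx=5,fy=5))
E
```

```text
19.1667 [0.6048 0.0059 0.0958] [ 0.333  0.34  -0.303  0.001 -0.924 -0.333] 0.015865609279086087 [10.1 -3.4 -7.2]
[[ 0.004  0.    -1.   ]
 [ 0.001 -1.    -0.   ]
 [-1.    -0.001 -0.004]]
yel 2448 px 316 298 med [ 0.6042 -0.0063  0.1404] min [ 0.5963 -0.0253  0.1044] max [0.6122 0.0171 0.1959]
yeltop 2197 px 316 301 med [ 0.6042 -0.0063  0.141 ] min [ 0.5961 -0.0253  0.1181] max [0.6128 0.0172 0.1959]
blue 14397 px 118 68 med [ 0.6873 -0.0918  0.0985] min [ 0.671  -0.1165  0.0851] max [ 0.7076 -0.0639  0.102 ]
((0.6902283430099487, -0.09191648662090302), (0.04001134634017944, 0.06051638349890709), 0.6862198710441589)
```

View pics/s13c.png

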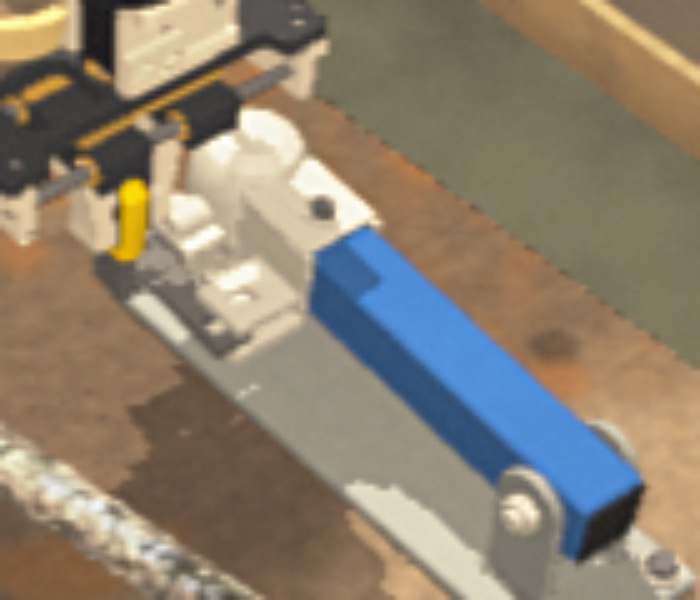

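The tongue is rising with the handle (blue top up, forces -7 N vertical). I'll continue along the arc to about 0.35 rad.

Call:
step_arm([
  [-0.6, 0.15, 0, 0, 1],
  [-1.2, 0.33, 0, 0, 1],
  [-1.8, 0.53, 0, 0, 1],
  [-2.4, 0.75, 0, 0, 1],
  [-3, 1, 0, 0, 1],
  [-3.6, 1.25, 0, 0, 1],
  [-4.2, 1.5, 0, 0, 1],
  [-4.7, 1.75, 0, 0, 1],
  [-5.2, 2, 0, 0, 1],
  [-5.7, 2.25, 0, 0, 1],
])

```text
t: 20.1
eef_pos: [0.6043, -0.0162, 0.1519]
ee_rot: [-2.785, 1.568, 0.357]
force: [11.2, -1.6, -8.9]
width: 0.016
```

```bash
python3 look.py w14; python3 - <<'E'
from h import *
f=grab_frame('scene'); save(f,'s14.png'); cv2.imwrite('pics/s14c.png',cv2.resize(f['pixels'][160:300,270:430,::-1],None,fx=4.3,fy=4.3))
W=cloud(f);H,S,V=cv2.split(cv2.cvtColor(f['pixels'],cv2.COLOR_RGB2HSV))
m=(H>100)&(H<120)&(S>120)&(W[...,0]>.675)&(W[...,0]<.705)&(W[...,2]>.05)&(W[...,1]<-.05)&(W[...,1]>-.24)&(W[...,2]<.2)
for M,n in((W[m],'scene'),):
    a=np.polyfit(M[:,1],M[:,2],1); print(n,len(M),'slope',a,np.arctan(a[0]))
Ww=np.load('w14.npy')
m=(Ww[...,0]>.675)&(Ww[...,0]<.705)&(Ww[...,1]<-.085)&(Ww[...,1]>-.2)&(Ww[...,2]>.09); a=np.polyfit(Ww[m][:,1],Ww[m][:,2],1);print('wrist',m.sum(),np.arctan(a[0]))
E
```

```text
20.1 [ 0.6043 -0.0162  0.1519] [ 0.296  0.287 -0.236 -0.    -1.045 -0.296] 0.015994341525727294 [11.2 -1.6 -8.9]
[[ 0.003 -0.    -1.   ]
 [ 0.001 -1.     0.   ]
 [-1.    -0.001 -0.003]]
yel 1819 px 316 300 med [ 0.6038 -0.028   0.1946] min [ 0.5925 -0.0477  0.1883] max [ 0.6148 -0.0075  0.2523]
yeltop 1819 px 316 300 med [ 0.6038 -0.028   0.1946] min [ 0.5925 -0.0477  0.1883] max [ 0.6148 -0.0075  0.2523]
blue 14638 px 148 76 med [ 0.686  -0.1152  0.1252] min [ 0.671  -0.1508  0.0952] max [ 0.7075 -0.0788  0.14  ]
((0.6902979016304016, -0.11921972781419754), (0.039627984166145325, 0.08591295778751373), 0.5287010669708252)
scene 774 slope [0.36423681 0.16876655] 0.34930121960688965
wrist 8449 0.34582642744080494
```

View pics/s14c.png

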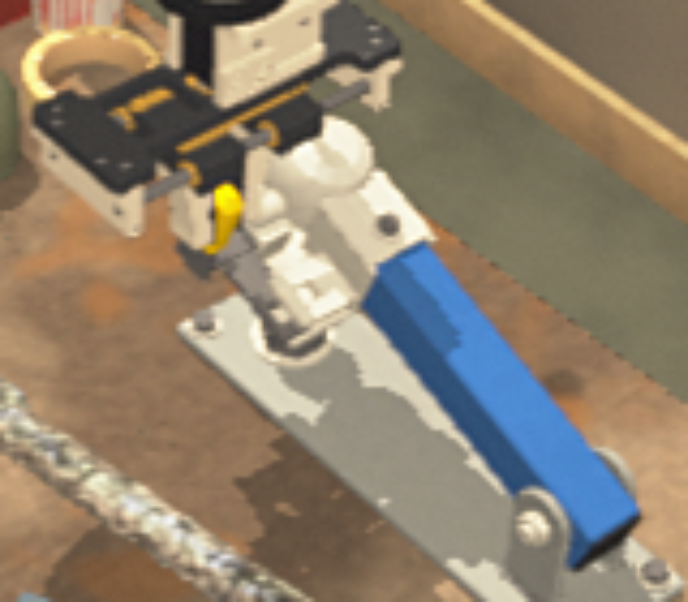

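The tongue angle is 0.346 rad in both cameras, which puts the coupler edge at about 0.137 m, or 42 mm above the ball. I'll hold for a moment and check for drift.

Call:
step_arm([
  [0, 0, 0, 0, 1],
  [0, 0, 0, 0, 1],
  [0, 0, 0, 0, 1],
  [0, 0, 0, 0, 1],
  [0, 0, 0, 0, 1],
  [0, 0, 0, 0, 1],
  [0, 0, 0, 0, 1],
  [0, 0, 0, 0, 1],
  [0, 0, 0, 0, 1],
  [0, 0, 0, 0, 1],
])

```text
t: 21.03
eef_pos: [0.6046, -0.0163, 0.1521]
ee_rot: [-2.98, 1.567, 0.162]
force: [9.6, -1.2, -6.3]
width: 0.016
```

```bash
python3 - <<'E'
from h import *
s=get_state(); print(s['t'],s['eef_pos'].round(4),s['width'],s['force'].round(1))
f=grab_frame('scene'); save(f,'s15.png')
W=cloud(f);H,S,V=cv2.split(cv2.cvtColor(f['pixels'],cv2.COLOR_RGB2HSV))
m=(H>100)&(H<120)&(S>120)&(W[...,0]>.675)&(W[...,0]<.705)&(W[...,2]>.05)&(W[...,1]<-.05)&(W[...,1]>-.24)&(W[...,2]<.2)
a=np.polyfit(W[m][:,1],W[m][:,2],1); print(np.arctan(a[0]))
for t in ('tape_measure','oil_can','tip_tin','parts_dish'): print(t,[(round(b['conf'],2),np.round(b['extent']).tolist()) for b in boxes_of(t,'scene')[:1]])
E
```

```text
21.0333 [ 0.6046 -0.0163  0.1521] 0.01603779011484504 [ 9.6 -1.2 -6.3]
0.3403317484128335
tape_measure [(0.81, [336.0, 333.0, 374.0, 378.0])]
oil_can [(0.8, [242.0, 158.0, 278.0, 203.0])]
tip_tin [(0.74, [258.0, 299.0, 317.0, 345.0])]
parts_dish [(0.86, [172.0, 203.0, 226.0, 248.0])]
```

View pics/s15.png

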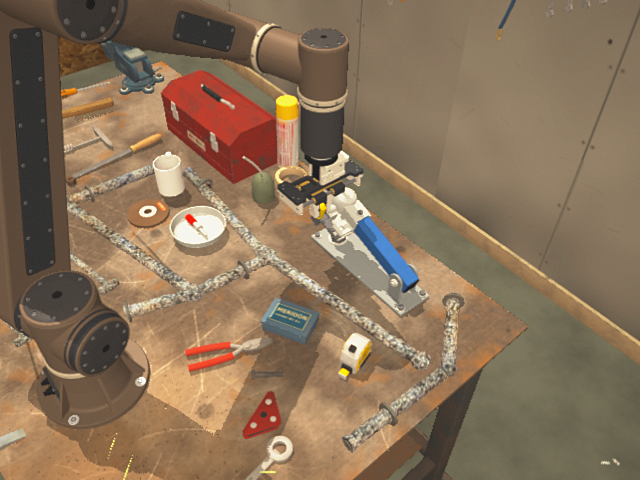

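The pin is in the dish at (192,222), the tongue is held up, and the bystanders have not moved. Handing in.

```bash
python3 -c "
from station import *
print(job_done()); s=get_state(); print(s['t'],s['eef_pos'],s['width'])"
```

```text
the job is handed in; nothing more can be done
None
the job is handed in; nothing more can be done
```

The job is done and handed in at about 21 s. The safety pin lies flat in the steel dish. The gripper still holds the yellow latch handle pulled about 15 mm out against its spring, with the tongue swung up off the ball.

**Last checks:**
- **Tongue height:** the angle read about 0.34–0.35 rad in the scene and wrist cameras. That puts the coupler's lower edge about 4 cm above the ball's top.
- **Hold:** over a 0.8 s hold the gripper reading stayed steady. The finger opening was 16 mm, with 10 N from the spring and 6–9 N of load.
- **Bystanders:** the tin, tape measure and oil can look unmoved. Their detected boxes agree with the starting ones to within a few pixels.

**What disagreed:** my first two tries at the pin closed on air above the knob. Both cameras showed the fingertips about 13 mm behind the reported tool point (TCP), not 17 mm ahead of it as stated. I allowed for this 30 mm difference from then on. The misses moved nothing and cost about 4 s.

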